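# Open the model station's roof for a lamp change

## Robot

A 6-joint arm with a two-finger parallel gripper is mounted at the origin on the work surface. World frame = base frame: x ahead of the robot, y to its left, z up, the work surface at z = 0. Lengths are in mm, angles in rad, forces in N, time in s.
With the tool pointing down it reaches from about 300 to 875 mm from the base axis. Payload 6.4 kg.
Tool frame: the origin (TCP) lies at the very end of the fingers, on their centre line; the grasp point (between the pads) lies 19 mm behind it; z points along the fingers, y is the line along which they close (so a half turn about z gives the same grasp; the last joint's range is limited). The gripper opens to 85 mm and grips with 20 to 120 N. Pads are 22 mm wide; open, the fingers measure 114 mm over their backs; the gripper's body (76 mm by 85 mm) begins 54 mm behind the grasp point. The pads swing forward as they close: fully open they stand 13 mm farther back than shut.
Start: joints at [-1.542, 0.181, 1.607, -0, 1.354, -0.206], TCP at [133.788, -559.233, 231.288] pointing down, gripper open.
Joint ranges: [-2.99, 2.99], [-0.89, 2.07], [0.3, 2.58], [-1.14, 4.28], [0, 2.63], [-3.12, 3.12]. Speed limits (rad/s): [2.57, 2.57, 3.01, 3.14, 3.14, 3.14].

## Interface

Orientations are given as [roll, pitch, yaw] about the fixed x, y, z axes, in that order (R = Rz(yaw) Ry(pitch) Rx(roll)).
In Python, from rig import manip, viewer, job, find_in, trace, pinpoint gives the robot as it stands.
- The arm moves only by the tool arm_command, never from a script. Its argument "moves" is one flat list of numbers, 7 for each row, row after row: the opening, from -1 (shut) to 1 (fully open), then the shift along the tool's x, y, z in mm, then the turn, a rotation vector about the tool's x, y, z in degrees. A call has 1 to 12 rows; each row is the pose to reach, as a shift and turn from the pose commanded when the call began, along the tool's axes at that moment; what a row does not reach only later rows make up. A row lasts 1/10 s, in which the tool goes at most 50 mm and 8.59 degrees, less where a joint would pass 70% of its speed; a pose out of reach is approached as far as the arm can. A call with a gripper value outside its range is refused whole. The fingers move at their own pace and stop on an object; "grip_force" is the grip in N (left out, the last holds). Time passes only in rows, so rows that repeat a pose let the fingers close. It gives the time, the measured TCP pose, the force, the opening and the grip force at its end, in the units of the state.
- manip.get_obs(): the state, without advancing time (a new reading comes with each control period).
- viewer.camera(name): name is "side" or "top" or "wrist"; returns a dict with "image" (384x512x3 uint8, red, green, blue), "intrinsics" (3x3 intrinsics, pixels), "R" (3x3) and "t" (3): a world point X has camera coordinates R X + t. Camera axes: x right, y down, z forward; pixel columns grow to the right and rows downward; lengths in mm; the calibration is good to about 2 mm. The wrist camera is an equidistant fisheye: a pixel r from the principal point sees the ray r / f radians off the axis. A picture is of the moment at which its call begins. There is no depth.
- job.close_job(): hands the job in; it is judged then, once.
Trained networks look in a picture, given as the dict that the camera call returned (one of the last four; its "shot" number tells which), for a name from the list of things; names that differ only in an ending like _2 or _b are one class to them, and where a whole thing is asked for, a point or a joint stands for the part that bears it (a point fixed in the world has none). Each returns a list of dicts, best first, with "conf" (0 to 1); they miss things now and then, are a little off and sometimes report something else, mostly with a low value. They report only what shows in the picture. A call takes as long as a camera call. They do not tell look-alikes from the thing itself.
- find_in(picture, label): "position" ([x, y, z] in mm, in world coordinates, good to about 4 mm: the middle of the surface that is visible of it).
- trace(picture, label): "pixels" (384x512 bool, what is visible of it).
- pinpoint(picture, label): "position" ([x, y, z] in mm, in world coordinates, good to about 4 mm: a listed point, or the origin of a listed thing).
The state is a dict: "time_s": time; "q": joint angles; "joint_vel": joint speeds; "tau": joint torques, N m; "position": TCP position; "ee_rot": TCP orientation; "contact_force": force on the tool from outside, world axes, zero at the start; "torque": the same for the moment, N m; "opening": opening from 0.0 (shut) to 1.0 (fully open); "grip_force": force on a finger pad.
Only numpy, scipy, OpenCV 4.12 (cv2) and the standard library are available. Lean on these libraries where they do the work, as an engineer would, in place of code of your own. Each camera call takes 0.05 s, during which the arm holds its last target. There are 200 camera calls.

## Task

I need to get at the lamps inside the model station. First take the filling knife that was left lying on its flat roof and slide it blade first, fully home, into the free middle slot of the slotted tool block and let go of it; only then raise the hinged roof to 50 degrees and hold it there with the gripper's fingers: finish while still holding it, since the roof falls shut if released. Leave the other things on the layout where they stand.

Things in the scene. Friction and masses are not known exactly. Their poses are not given: they have to be found in the camera images.
- knife: Filling knife 165 long, flat on the station roof, blade roughly away from the robot. Origin: underside of the handle at mid-length; x to the blade tip, z up. Wooden handle x -45 to 45, 22 wide, 16 thick (z 0-16); ferrule x 45 to 55, 16 wide, 12 thick; steel blade x 55 to 120, 2 thick (z 7-9, clear of the roof), 22 then 32 wide. 80 g, balances about x 27.
- knife_tip (a point): Middle of the knife's blade tip (x = 120, z = 8 in the knife's frame).
- block: Slotted beech tool block, fixed, left or right of the station, 138 wide (y), 80 high. Origin on the table; x runs into the slots. Front face with the slot mouths at x -45, roughly facing the robot; back at x 50. A ledge (top z 45) reaches out to x -85. Of three slots side by side the outer two hold a steel rule and a small file (fixed, sticking out 25 at most); the middle one is free.
- slot (a point): Centre of the free slot's mouth (block x -45, y 0, z 53), x axis straight into the slot. Slot 42 wide (y), 9 high (z), 83 deep, its floor 3.5 above the ledge. Knife fully home: ferrule against the face, handle lying on the ledge, so the knife's origin is 55 before and 8 below this point, its x along the slot.
- station: Model station building, fixed, on a footing 166 x 236; walls 150 (x) x 220 (y), their top 105 above the table. Origin: on the table, centre of the walls; x points away from the robot to the rear wall where the roof is hinged, y to its left.
- roof (a joint): Opening angle of the flat felted roof in rad: 0 = closed and level, grows as the front edge rises, stop at 1.4 (80 degrees); 50 degrees = 0.873. No spring, hardly any friction: it falls shut from any angle. About 0.24 kg nominal, needs 1 to 2 N up at the front edge.
- roof_edge (a point): Middle of the roof's front lower edge, moves with the roof; closed it is 105 above the table, at station x = -105. The roof is a flat slab 8 thick, 190 deep, 250 wide; it juts out 30 beyond the front wall, so that fingers fit under its front edge, and 15 beyond the side walls.
- roof_hinge (a point): Middle of the hinge line, station x = 80, z = 105, parallel to the station's y; 185 from the roof's front lower edge, in the plane of its underside.
- chimney (a point): Top of the square brick chimney, 24 x 24 and 34 high, which stands on the roof near its front left corner, 35 behind the front edge and 98 left of the middle; firmly fixed to the roof, could be pinched.
- tray: Bystander: grey tray of spare wheelsets, 125 x 135, 38 high, fixed, on the side of the station where the block is not. Origin: centre of its underside.
- van: Bystander, loose: cream model van 98 x 42, 45 high, before the station on the right. Origin: centre of its underside.
- sedan: Bystander, loose: grey model car 94 x 38, 35 high, before the station. Origin: centre of its underside.
- paint_jar: Bystander, loose: small paint jar, 34 across, 42 high, before the station on the left. Origin: centre of its underside.
- glue: Bystander, loose: white glue bottle, 42 across, 120 high, behind the tray or block on the right. Origin: centre of its underside.
- screwdriver: Bystander, loose: screwdriver 160 long lying at the right.
- trolley: Bystander, loose: baggage trolley 22 x 44, 26 high, on the platform behind the station. Origin: centre of its underside.
- mug: Bystander, loose: white mug 80 across, 92 high, at the left. Origin: centre of its underside.
Mind the look-alikes: they are no part of the job. Of the things that look like the block, the larger one is meant.

How it is judged (in metres and radians):
On the way:
1. the knife is fully home in the block's free slot and let go (x of knife in the frame of slot above -0.062 m and y of knife in the frame of slot between -0.01 and 0.01 m and z of knife_tip in the frame of slot between -0.006 and 0.006 m and x of knife_tip in the frame of slot above 0.055 m and angle between the x axis of knife and the x axis of slot, either way round below 0.2 rad and contact force between the fingers and knife below 0.05 N and linear speed of knife below 0.02 m/s), for 0.2 s.
At the end, for the whole second after the job is handed in: The roof stands still at 50 degrees, give or take 5, carried by the gripper's fingers (they press on it with more than 0.3 N), and the knife is still in the middle slot, its ferrule within 7 mm of the block's face (value of joint roof between 0.785 and 0.96 rad and velocity of joint roof between -0.05 and 0.05 rad/s and contact force between the fingers and roof above 0.3 N and x of knife in the frame of slot above -0.062 m and x of knife_tip in the frame of slot above 0.055 m and z of knife_tip in the frame of slot between -0.006 and 0.006 m and contact force between the fingers and knife below 0.05 N); the arm keeps its last pose, push and grip.
It fails at once if the roof is raised more than 10 degrees before the knife is put away (value of joint roof above 0.175 rad and distance between knife and slot above 0.075 m).
It fails at once if another thing on the layout is pushed more than 25 mm or knocked over (distance of any of van, sedan, paint_jar, glue, screwdriver, trolley, mug from where it was at the start of the episode above 0.025 m or angle between any of paint_jar, glue, mug's own z axis and vertical above 0.5 rad).
It also fails if it takes over 58 s, if anything falls off the work surface, if the arm or the gripper's body presses on something with over 40 N, if the wrist force passes 120 N, or if a joint passes its speed limit or range.

## Working session

There is one attempt and no reset: what is moved stays moved. The work goes in short steps, Python scripts to look and compute and a tool call to move; the robot and the scene stay as the last step left them, time stands still between calls to the robot, and variables do not carry over. Pictures are saved under pics/ and viewed, at most 12 in all, crops included, and the job is handed in when it is done.

Besides the shell and the picture viewer there is one more tool, called as name(argument=value, ...) on one line, values as JSON. arm_command: Moves the arm, as the interface text tells. Its arguments: {"type":"object","properties":{"moves":{"type":"array"},"grip_force":{"type":"number"}},"required":["moves"]}

```bash
mkdir -p pics; ls; cat > h.py <<'E'
import numpy as np,cv2
from scipy.spatial.transform import Rotation as Ro
from rig import manip,viewer,job,find_in,trace,pinpoint
def save(p,n): cv2.imwrite(f'pics/{n}.png',p['image'][:,:,::-1])
def pose():
    o=manip.get_obs(); return np.array(o['position']),Ro.from_euler('xyz',o['ee_rot'])
E
python3 - <<'E'
from h import *
o=manip.get_obs(); print({k:np.round(v,3) for k,v in o.items()})
P={n:viewer.camera(n) for n in('side','top')}
for n,p in P.items():
    save(p,n+'0'); print(n,np.round(p['intrinsics'],1).tolist(),np.round(-np.array(p['R']).T@p['t']))
    for l in ['knife','knife_tip','block','slot','station','roof_edge','roof_hinge','chimney','tray','van','sedan','paint_jar','glue','screwdriver','mug','trolley']:
        r=pinpoint(p,l); print(l,[(np.round(d['position']).tolist(),round(d['conf'],2)) for d in r[:3]])
im=np.hstack([cv2.resize(p['image'],(800,600)) for p in P.values()])
E
```

```text
pics
{'time_s': np.float64(0.0), 'q': array([-1.542,  0.182,  1.608,  0.   ,  1.354, -0.206]), 'joint_vel': array([ 0.001,  0.002,  0.   , -0.001, -0.001,  0.001]), 'tau': array([ 0.0000e+00, -4.4488e+01, -3.5134e+01, -0.0000e+00,  9.0000e-03,
        0.0000e+00]), 'position': array([ 133.78 , -558.687,  230.407]), 'ee_rot': array([-3.14 , -0.   ,  0.235]), 'contact_force': array([-0.685,  0.457, -0.294]), 'torque': array([-0.035, -0.011,  0.057]), 'grip_force': np.float64(0.0), 'opening': np.float64(0.996)}
side [[395.2, 0.0, 259.3], [0.0, 395.2, 190.2], [0.0, 0.0, 1.0]] [-143.  774.  935.]
knife [([600.0, -9.0, 117.0], 0.78), ([582.0, 90.0, 147.0], 0.67)]
knife_tip [([708.0, 43.0, 121.0], 0.69)]
block [([564.0, -355.0, 2.0], 0.91), ([736.0, 1.0, 106.0], 0.74)]
slot [([524.0, -347.0, 56.0], 0.97), ([226.0, -442.0, 33.0], 0.39)]
station [([564.0, -354.0, 0.0], 0.16)]
roof_edge [([558.0, -9.0, 108.0], 0.83), ([381.0, -151.0, 1.0], 0.53)]
roof_hinge [([740.0, 3.0, 106.0], 0.62)]
chimney [([582.0, 92.0, 146.0], 0.56)]
tray [([559.0, 361.0, -0.0], 0.87), ([734.0, 4.0, 108.0], 0.64), ([41
[... 521 characters left out ...]
.0, -438.0, 1.0], 0.57)]
slot [([224.0, -438.0, 38.0], 0.75), ([518.0, -345.0, 52.0], 0.62), ([714.0, 38.0, 120.0], 0.44)]
station [([660.0, -1.0, -4.0], 0.77)]
roof_edge [([557.0, -10.0, 105.0], 0.95)]
roof_hinge [([743.0, -1.0, 106.0], 0.72), ([705.0, 39.0, 119.0], 0.4)]
chimney [([586.0, 90.0, 151.0], 0.61)]
tray [([560.0, 357.0, 2.0], 0.63)]
van [([382.0, -154.0, 2.0], 0.88)]
sedan [([410.0, 0.0, -1.0], 0.57)]
paint_jar [([369.0, 163.0, -0.0], 0.54)]
glue [([705.0, -376.0, 3.0], 0.73)]
screwdriver [([584.0, 91.0, 149.0], 0.62), ([441.0, -552.0, -3.0], 0.54)]
mug [([710.0, 40.0, 120.0], 0.72), ([406.0, 592.0, 2.0], 0.57)]
trolley [([797.0, -20.0, 19.0], 0.43), ([662.0, -2.0, -4.0], 0.27)]
```

View pics/side0.png

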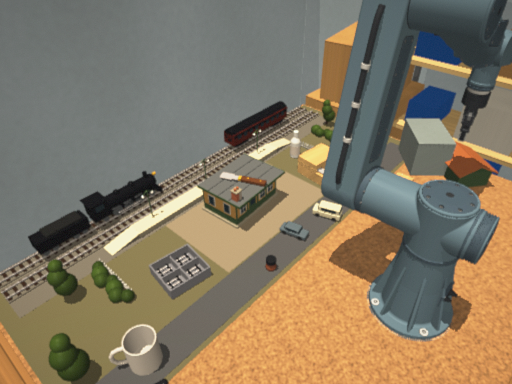

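View pics/top0.png

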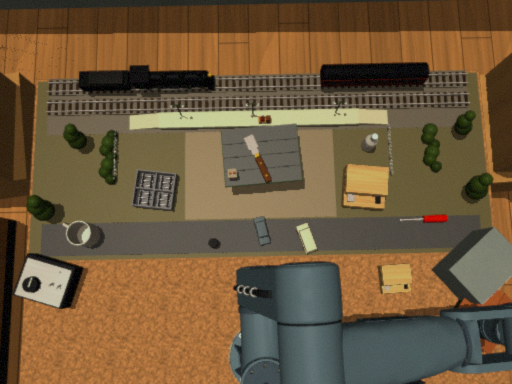

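The top view shows the knife at (257,157), the real block at (367,187) and the small look-alike at (396,279). The side view shows the chimney at (236,191), and the point networks agree with both views. The station's yaw is about 3°. Next I'll look at the block with the wrist camera.

```bash
cat >> h.py <<'E'
def Rt(yaw,tilt=0):
    "tool down, x along yaw (deg); tilt (deg) swings the fingers toward +x of yaw"
    return Ro.from_euler('z',yaw,degrees=True)*Ro.from_euler('y',-tilt,degrees=True)*Ro.from_euler('x',180,degrees=True)
def go(p,R,p0=None,R0=None):
    if p0 is None: p0,R0=pose()
    s=R0.inv().apply(np.array(p)-p0); v=(R0.inv()*R).as_rotvec(degrees=True)
    print('shift',np.round(s,1).tolist(),'rot',np.round(v,2).tolist()); return s,v
E
python3 - <<'E'
from h import *
go([440,-335,270],Rt(-8))
E
```

```text
shift [350.0, -146.8, -38.7] rot [0.0, -0.0, 21.45]
```

arm_command(moves=[1, 350, -147, -39, 0, 0, 21.5, 1, 350, -147, -39, 0, 0, 21.5, 1, 350, -147, -39, 0, 0, 21.5, 1, 350, -147, -39, 0, 0, 21.5, 1, 350, -147, -39, 0, 0, 21.5, 1, 350, -147, -39, 0, 0, 21.5, 1, 350, -147, -39, 0, 0, 21.5, 1, 350, -147, -39, 0, 0, 21.5, 1, 350, -147, -39, 0, 0, 21.5, 1, 350, -147, -39, 0, 0, 21.5])

```text
time_s: 2.7
position: [440.4, -334.3, 270.3]
ee_rot: [3.141, 0.0, -0.138]
contact_force: [-1.0, -0.2, -0.2]
opening: 0.999
grip_force: 0.0
```

```bash
python3 - <<'E'
from h import *
p=viewer.camera('wrist'); save(p,'w1'); print(p['intrinsics'],np.round(p['R'],2).tolist(),-np.array(p['R']).T@p['t'],pose()[0],manip.get_obs()['ee_rot'])
for l in ['block','slot']:
    r=pinpoint(p,l); print(l,[(np.round(d['position'],1).tolist(),round(d['conf'],2)) for d in r[:3]])
for n in ['side','top']:
  q=viewer.camera(n)
  for l in ['block','slot','knife','knife_tip']:
    r=pinpoint(q,l); print(l,[(np.round(d['position'],1).tolist(),round(d['conf'],2)) for d in r[:3]])
E
```

```text
[[297.31863964   0.         255.57806507]
 [  0.         297.31863964 192.29887457]
 [  0.           0.           1.        ]] [[-0.14, -0.99, 0.0], [-0.94, 0.13, 0.31], [-0.31, 0.04, -0.95]] [ 519.87086682 -345.23722396  411.14173218] [ 439.6454258  -334.9718569   270.08244009] [ 3.14144269e+00  5.89009891e-04 -1.39943265e-01]
block [([256.4, -439.1, 2.6], 0.97), ([564.9, -352.1, 3.8], 0.64)]
slot [([520.1, -353.9, 59.4], 0.9), ([226.2, -438.5, 32.6], 0.64)]
block [([250.9, -441.6, 1.7], 0.92)]
slot [([226.9, -440.0, 33.5], 0.85), ([521.1, -349.8, 55.8], 0.63)]
knife [([600.9, -10.2, 115.4], 0.84)]
knife_tip [([708.4, 39.7, 124.8], 0.55), ([523.8, -349.1, 57.6], 0.45)]
block [([251.7, -438.1, 1.0], 0.92), ([564.2, -354.5, 2.6], 0.67)]
slot [([518.9, -345.2, 49.9], 0.59), ([225.4, -436.7, 36.4], 0.56)]
knife [([596.8, -10.6, 112.1], 0.95)]
knife_tip [([710.4, 37.5, 117.8], 0.66)]
```

View pics/w1.png

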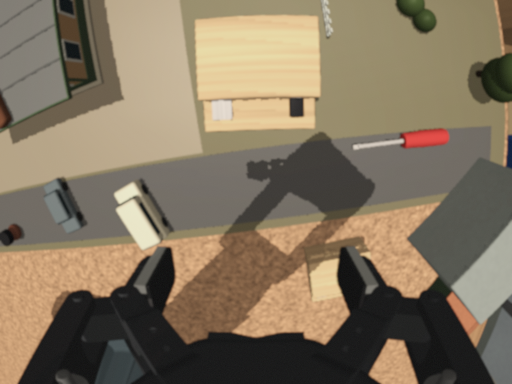

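The wrist view shows the block's top face with corners near (195,20), (319,15), (318,97) and (197,99). The ledge front edge is near row 130, the rule is at (221,110) and the file at (296,106). Next I'll fit the block pose from these edges.

```bash
python3 - <<'E'
import cv2
a=cv2.imread('pics/w1.png')[5:145,180:340]; cv2.imwrite('pics/w1c.png',cv2.resize(a,(640,560),interpolation=cv2.INTER_CUBIC))
E
```

```text
(no output)
```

View pics/w1c.png

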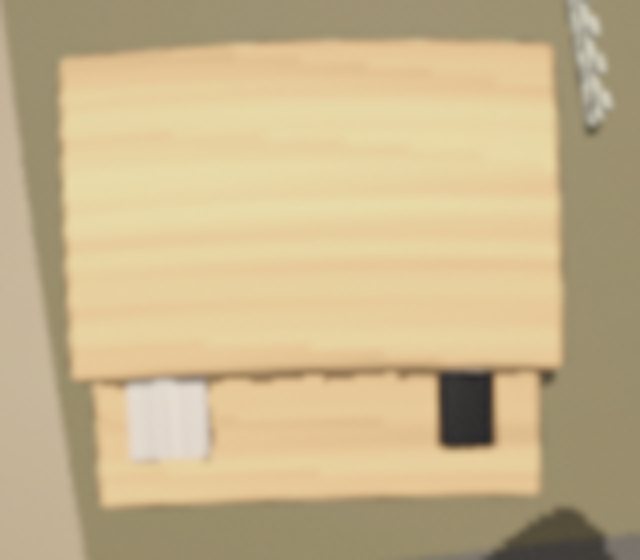

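```bash
cat >> h.py <<'E'
from scipy.optimize import least_squares
def ray(p,uv):
    K=np.array(p['intrinsics']);R=np.array(p['R']);d=np.array([(uv[0]-K[0,2])/K[0,0],(uv[1]-K[1,2])/K[1,1],1.])
    r=np.hypot(d[0],d[1]); d=np.array([d[0]/r*np.sin(r),d[1]/r*np.sin(r),np.cos(r)])
    return -R.T@np.array(p['t']),R.T@d
def atz(p,uv,z):
    c,d=ray(p,uv); return c+d*(z-c[2])/d[2]
E
python3 - <<'E'
from h import *
p=viewer.camera('wrist')
px=lambda c:((c[0]+.5)/4-.5+180,(c[1]+.5)/4-.5+5)
C=[(60,58),(552,43),(562,367),(72,380)];M=[(50,69),(50,-69),(-45,-69),(-45,69)]
W=np.array([atz(p,px(c),80)[:2] for c in C]);M=np.array(M)
L=np.array([atz(p,px(c),45)[:2] for c in [(101,507),(540,494)]])
print(W.round(1).tolist(),L.round(1).tolist())
def f(v):
    c,s=np.cos(v[2]),np.sin(v[2]);R=np.array([[c,-s],[s,c]]);m=lambda q:np.array(q)@R.T+v[:2]
    l=(L-v[:2])@R
    return np.r_[(m(M)-W).ravel(),l[:,0]+85,l[0,1]+l[1,1]]
r=least_squares(f,[565,-353,-.14]);v=r.x;print(v,np.degrees(v[2]),r.fun.round(1))
for a in(-45,-85):print(v[:2]+a*np.array([np.cos(v[2]),np.sin(v[2])]))
E
```

```text
[[619.9, -292.8], [605.4, -428.1], [512.0, -417.9], [527.2, -282.7]] [[487.3, -278.4], [472.4, -414.1]]
[ 5.63841822e+02 -3.55248720e+02 -1.08299878e-01] -6.205125950187746 [ 1.1  0.8  0.7 -1.1 -0.3 -1.1 -0.6  0.9  0.6  0.4 -0.2]
[ 519.10546367 -350.38474671]
[ 479.33981176 -346.06121484]
```

```bash
python3 - <<'E'
from h import *
go([570,-25,240],Rt(24.6))
E
```

```text
shift [85.4, -325.1, 30.3] rot [-0.0, 0.0, -32.65]
```

arm_command(moves=[1, 85, -325, 30, 0, 0, -32.6, 1, 85, -325, 30, 0, 0, -32.6, 1, 85, -325, 30, 0, 0, -32.6, 1, 85, -325, 30, 0, 0, -32.6, 1, 85, -325, 30, 0, 0, -32.6, 1, 85, -325, 30, 0, 0, -32.6, 1, 85, -325, 30, 0, 0, -32.6, 1, 85, -325, 30, 0, 0, -32.6, 1, 85, -325, 30, 0, 0, -32.6, 1, 85, -325, 30, 0, 0, -32.6])

```text
time_s: 4.4
position: [569.5, -25.7, 240.3]
ee_rot: [3.141, 0.0, 0.428]
contact_force: [0.1, 0.0, -0.7]
opening: 1.001
grip_force: 0.0
```

```bash
python3 - <<'E'
from h import *
p=viewer.camera('wrist'); save(p,'w2'); import pickle; pickle.dump(p,open('w2.pkl','wb')); print(pose()[0],manip.get_obs()['ee_rot'])
for l in ['knife','knife_tip','chimney','roof_hinge']:
    r=pinpoint(p,l); print(l,[(np.round(d['position'],1).tolist(),round(d['conf'],2)) for d in r[:3]])
t=trace(p,'knife')
for d in t[:2]:
    m=d['pixels']; vs,us=np.nonzero(m); print(d['conf'],len(us),us.min(),us.max(),vs.min(),vs.max())
E
```

```text
[569.46591316 -26.05790308 240.41185883] [3.14122361e+00 9.31397693e-05 4.27208409e-01]
knife [([603.9, -12.3, 109.6], 0.89), ([586.5, 89.1, 149.1], 0.33)]
knife_tip [([711.1, 32.3, 116.6], 0.66), ([602.3, -9.7, 113.4], 0.61)]
chimney [([580.6, 89.7, 147.4], 0.66)]
roof_hinge [([741.0, -1.7, 107.8], 0.89)]
0.63 5006 239 276 15 198
```

View pics/w2.png

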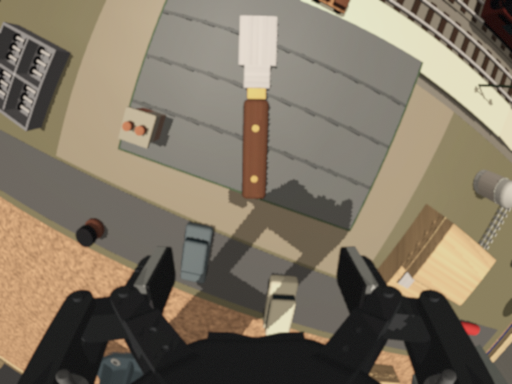

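The wrist view shows the knife's handle end at (254.5,198), its ferrule at about (257,93) and its blade tip at (258.5,15). The chimney top is near (140,127), and the roof corners are at (119,148), (349,229) and (420,61).

```bash
python3 - <<'E'
from h import *
import pickle; p=pickle.load(open('w2.pkl','rb'))
a=atz(p,(254.5,197),129);b=atz(p,(257,99),129);c=atz(p,(258.5,15),121)
print(a,b,c,np.linalg.norm(b-a),np.linalg.norm((c-a)[:2]))
y=np.degrees(np.arctan2(*(c-a)[1::-1]));o=c-120*np.array([np.cos(np.radians(y)),np.sin(np.radians(y)),0]);o2=a+45*np.array([np.cos(np.radians(y)),np.sin(np.radians(y)),0]);print(y,o,o2)
for u in [(119,148),(349,229),(420,61)]:print('roof',atz(p,u,113))
print(o2[:2],end='');g=(o+o2)/2;g[2]=200;print(g);go([g[0],g[1],200],Rt(y));go([g[0],g[1],114],Rt(y))
E
```

```text
[562.08175355 -27.94859351 129.        ] [641.67092605   5.92160773 129.        ] [710.81094926  35.94592723 121.        ] 86.4963982470764 161.87304727893095
23.248509058550685 [600.55477144 -11.42046648 121.        ] [603.42782024 -10.18619587 129.        ]
roof [547.93132561 111.4232784  113.        ]
roof [ 565.32438017 -133.53953951  113.        ]
roof [ 751.19001506 -119.40839845  113.        ]
[603.42782024 -10.18619587][601.99129584 -10.80333118 200.        ]
shift [35.7, -0.3, 40.5] rot [0.01, -0.01, 1.22]
shift [35.7, -0.3, 126.5] rot [0.01, -0.01, 1.22]
```

arm_command(moves=[1, 20, 0, 45, 0, 0, 1.2, 1, 40, 0, 85, 0, 0, 1.2, 1, 40, 0, 115, 0, 0, 1.2, 1, 40, 0, 126, 0, 0, 1.2, 1, 40, 0, 126, 0, 0, 1.2, -1, 40, 0, 126, 0, 0, 1.2, -1, 40, 0, 126, 0, 0, 1.2, -1, 40, 0, 126, 0, 0, 1.2, -1, 40, 0, 126, 0, 0, 1.2, -1, 40, 0, 126, 0, 0, 1.2, -1, 40, 0, 126, 0, 0, 1.2, -1, 40, 0, 126, 0, 0, 1.2], grip_force=80)

```text
time_s: 5.9
position: [606.8, -8.5, 115.7]
ee_rot: [3.14, -0.002, 0.408]
contact_force: [-0.6, -0.2, 5.8]
opening: 0.233
grip_force: 79.1
```

arm_command(moves=[-1, 0, 0, -20, 0, 0, 0, -1, 0, 0, -60, 0, 0, 0, -1, 0, 0, -90, 0, 0, 0, -1, 0, 0, -90, 0, 0, 0, -1, 0, 0, -90, 0, 0, 0])

```text
time_s: 6.4
position: [606.3, -8.3, 204.9]
ee_rot: [3.141, -0.001, 0.408]
contact_force: [-1.2, -0.0, -1.3]
opening: 0.235
grip_force: 78.4
```

```bash
python3 - <<'E'
from h import *
p=viewer.camera('wrist');save(p,'w3'); o=manip.get_obs();print(o['opening'],o['position'],o['ee_rot'],o['contact_force'])
r=pinpoint(p,'knife_tip')+pinpoint(p,'knife')
print([(np.round(d['position'],1).tolist(),round(d['conf'],2)) for d in r])
s=viewer.camera('side'); 
for l in('knife','knife_tip'): print([(np.round(d['position'],1).tolist(),round(d['conf'],2)) for d in pinpoint(s,l)])
p0,R0=pose()
import pickle; pickle.dump(p,open('w3.pkl','wb'))
a=s['image'][120:240,180:340]; b=cv2.resize(a,(512,384)); cv2.imwrite('pics/m3.png',np.hstack([p['image'][:,100:380],cv2.resize(a,(420,384),interpolation=cv2.INTER_CUBIC)])[:,:,::-1])
E
```

```text
0.23232463385146462 [605.403784    -8.18242199 203.41178627] [-3.14083014e+00  1.05192453e-03  4.07583896e-01] [ 0.13522651 -0.73920946 -1.06307136]
[([710.3, 35.1, 206.3], 0.85), ([408.3, -5.2, 2.6], 0.28), ([709.2, 35.7, 210.1], 0.73), ([372.8, 159.1, -1.3], 0.72), ([601.9, -12.8, 202.9], 0.64)]
[([600.3, -11.7, 201.4], 0.68)]
[([707.1, 43.2, 208.7], 0.47)]
```

View pics/m3.png

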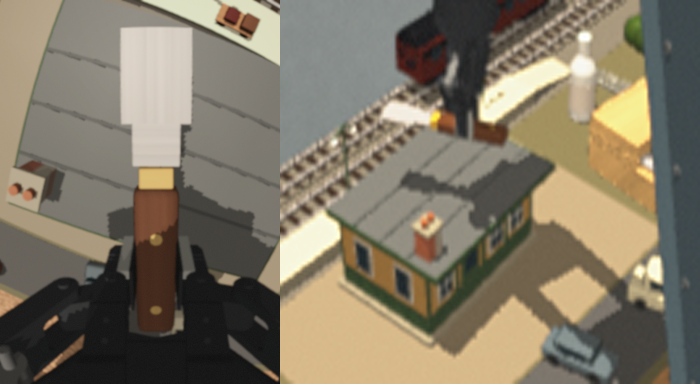

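The merged picture shows the knife held firmly and level (wrist view: blade tip at (256,28), ferrule end at (256,168)). I'll check how level it is from the blade's apparent width.

```bash
python3 - <<'E'
from h import *
import pickle; p=pickle.load(open('w3.pkl','rb'))
p0,R0=pose();print(p0)
ax=R0.apply([1,0,0]);ay=R0.apply([0,1,0])
for z in (203,206,209,212):
    l,r=atz(p,(221,28),z),atz(p,(292,28),z); m=(l+r)/2-p0
    print(z,np.linalg.norm(r-l),m@ax,m@ay)
for z in (202,207,212,215,218):
    l,r=atz(p,(235,190),z),atz(p,(279,190),z); m=(l+r)/2-p0
    print(z,np.linalg.norm(r-l),m@ax,m@ay)
# slot targets
v=np.array([563.84,-355.25]);y=-6.2;e=np.array([np.cos(np.radians(y)),np.sin(np.radians(y))])
for bx,z in((-190,150),(-190,49)):
    for off in (0,):
        t=v+(bx+5)*e;print(bx,t);go([*t,z],Rt(y))
E
```

```text
[605.29378373  -8.18116693 202.83669745]
203 33.468454330901444 115.40487702072963 0.8678230994489277
206 32.76562854577627 114.67552416385364 0.849194654070143
209 32.062802760651095 113.94617130697762 0.8305662086913584
212 31.359976975525964 113.21681845010171 0.811937763312623
202 22.402245898957748 34.760866883091396 1.1053491978601784
207 21.62363062294388 36.35660197384983 1.066262119475507
212 20.845015346930058 37.952337064608244 1.0271750410908358
215 20.377846181321722 38.90977811906332 1.0037227940600417
218 19.91067701571343 39.86721917351839 0.9802705470292479
-190 [ 379.92207167 -335.27011919]
shift [-336.5, 211.0, 53.2] rot [-0.05, 0.13, 29.55]
-190 [ 379.92207167 -335.27011919]
shift [-336.2, 211.2, 154.2] rot [-0.05, 0.13, 29.55]
```

arm_command(moves=[-1, -336, 210, 53, 0, 0, 29.5, -1, -336, 210, 53, 0, 0, 29.5, -1, -336, 210, 53, 0, 0, 29.5, -1, -336, 210, 53, 0, 0, 29.5, -1, -336, 210, 53, 0, 0, 29.5, -1, -336, 210, 53, 0, 0, 29.5, -1, -336, 210, 53, 0, 0, 29.5, -1, -336, 210, 53, 0, 0, 29.5, -1, -336, 210, 53, 0, 0, 29.5, -1, -336, 210, 53, 0, 0, 29.5, -1, -336, 210, 53, 0, 0, 29.5])

```text
time_s: 7.8
position: [381.1, -333.5, 151.0]
ee_rot: [-3.141, 0.0, -0.107]
contact_force: [-0.7, 0.7, -0.3]
opening: 0.23
grip_force: 78.6
```

```bash
python3 - <<'E'
from h import *
v=np.array([563.84,-355.25]);y=-6.2;e=np.array([np.cos(np.radians(y)),np.sin(np.radians(y))])
print(pose()[0],manip.get_obs()['ee_rot'])
t=v-185*e;n=np.array([-e[1],e[0]]);t=t+.9*n;print(t);go([*t,49],Rt(y))
p=viewer.camera('wrist');save(p,'w4')
import pickle; pickle.dump(p,open('w4.pkl','wb'))
cv2.imwrite('pics/w4c.png',cv2.resize(p['image'][0:220,140:380][:,:,::-1],(720,600)))
E
```

```text
[ 381.08766563 -333.49413037  150.99505495] [-3.14069895e+00  2.83480155e-04 -1.06921329e-01]
[ 380.01927109 -334.37538333]
shift [-0.9, 1.1, 102.0] rot [-0.05, 0.02, 0.07]
```

View pics/w4c.png

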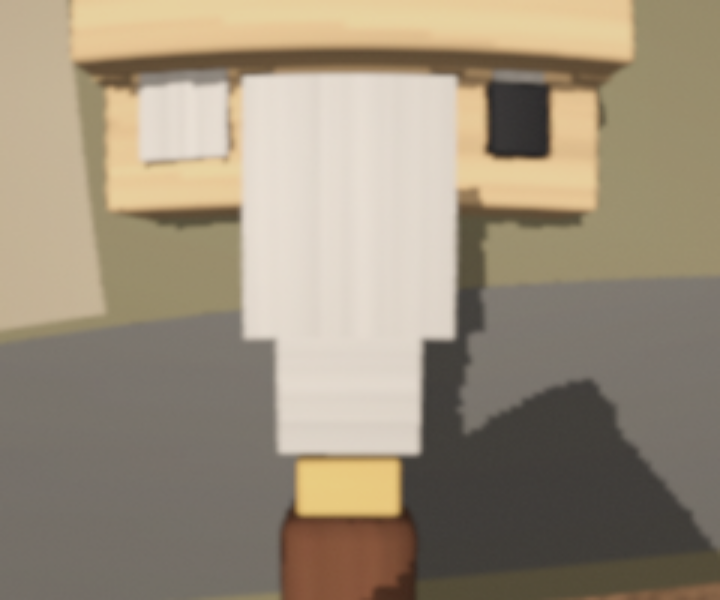

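The blade is centred on the block: its middle is at column 349, the ledge's at 352 and the picture's at 347. I'll descend now.

arm_command(moves=[-1, -1, 1, 40, 0, 0, 0, -1, -1, 1, 80, 0, 0, 0, -1, -1, 1, 102, 0, 0, 0, -1, -1, 1, 102, 0, 0, 0, -1, -1, 1, 102, 0, 0, 0, -1, -1, 1, 102, 0, 0, 0])

```text
time_s: 8.45
position: [381.1, -335.9, 51.1]
ee_rot: [3.139, -0.002, -0.106]
contact_force: [0.1, 0.1, -0.5]
opening: 0.229
grip_force: 78.6
```

```bash
python3 - <<'E'
from h import *
o=manip.get_obs();print(o['position'],o['ee_rot'],o['contact_force'])
p=viewer.camera('wrist')
cv2.imwrite('pics/w5c.png',cv2.resize(p['image'][0:220,140:380][:,:,::-1],(720,600)))
v=np.array([563.84,-355.25]);y=-6.2;e=np.array([np.cos(np.radians(y)),np.sin(np.radians(y))])
t=v-94*e+.9*np.array([-e[1],e[0]]);go([*t,49],Rt(y))
E
```

```text
[ 381.07379311 -335.92426673   51.06901641] [ 3.13925580e+00 -2.12032837e-03 -1.06015983e-01] [ 0.11449344  0.09918973 -0.45763551]
shift [89.8, -1.5, 2.4] rot [0.15, -0.13, 0.11]
```

View pics/w5c.png

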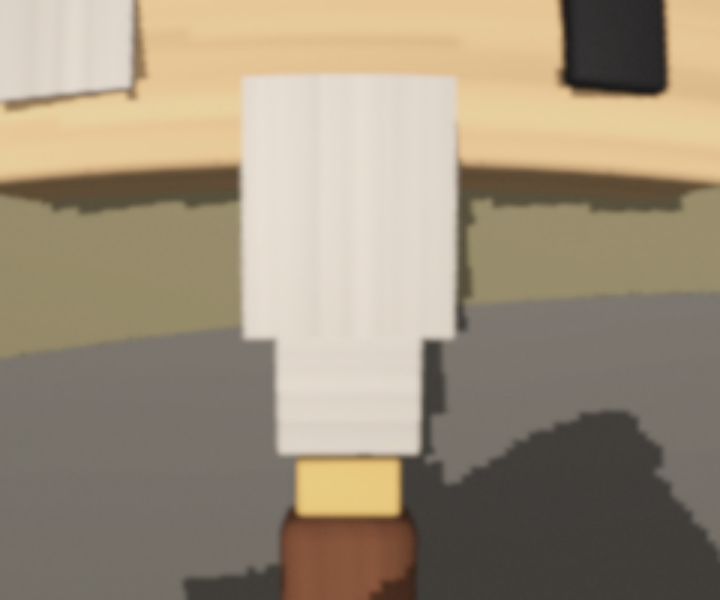

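arm_command(moves=[-1, 10, 0, 1.5, 0, 0, 0, -1, 25, 0, 1.5, 0, 0, 0, -1, 40, 0, 1.5, 0, 0, 0, -1, 55, 0, 1.5, 0, 0, 0, -1, 68, 0, 1.5, 0, 0, 0, -1, 76, 0, 1.5, 0, 0, 0, -1, 80, 0, 1.5, 0, 0, 0, -1, 83, 0, 1.5, 0, 0, 0, -1, 83, 0, 1.5, 0, 0, 0], grip_force=40)

```text
time_s: 9.4
position: [462.3, -344.1, 47.8]
ee_rot: [3.142, 0.0, -0.107]
contact_force: [0.4, 0.2, 0.7]
opening: 0.232
grip_force: 78.7
```

arm_command(moves=[-1, 2, 0, 0, 0, 0, 0, -1, 4, 0, 0, 0, 0, 0, -1, 5, 0, 0, 0, 0, 0, -1, 6, 0, 0, 0, 0, 0, -1, 6, 0, 0, 0, 0, 0])

```text
time_s: 9.9
position: [468.3, -344.8, 47.8]
ee_rot: [3.141, -0.0, -0.107]
contact_force: [0.4, -0.1, 0.1]
opening: 0.231
grip_force: 78.7
```

```bash
python3 - <<'E'
from h import *
o=manip.get_obs();print(o['position'],o['contact_force'])
p=viewer.camera('wrist')
cv2.imwrite('pics/w6c.png',cv2.resize(p['image'][0:220,140:380][:,:,::-1],(720,600)))
E
```

```text
[ 468.28397697 -344.79479487   47.80854037] [ 0.39517559 -0.11932222  0.09750125]
```

View pics/w6c.png

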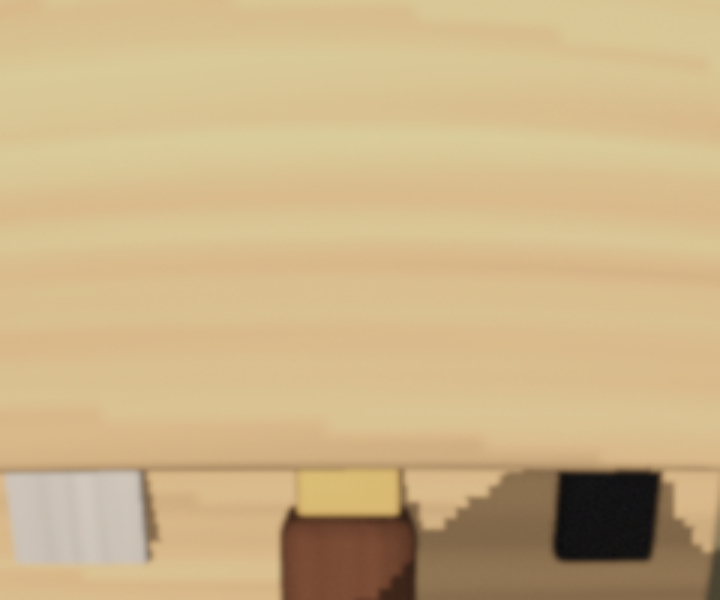

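The ferrule is almost at the face, with no contact force yet. I'll press on gently.

arm_command(moves=[-1, 1, 0, 0, 0, 0, 0, -1, 2, 0, 0, 0, 0, 0, -1, 2, 0, 0, 0, 0, 0])

```text
time_s: 10.25
position: [470.3, -345.0, 47.8]
ee_rot: [3.142, -0.0, -0.107]
contact_force: [-0.4, 0.8, -0.9]
opening: 0.229
grip_force: 78.7
```

arm_command(moves=[-1, 1, 0, 0, 0, 0, 0, -1, 2, 0, 0, 0, 0, 0, -1, 2, 0, 0, 0, 0, 0])

```text
time_s: 10.55
position: [471.6, -345.1, 47.8]
ee_rot: [-3.141, 0.001, -0.107]
contact_force: [-4.2, 0.5, 3.1]
opening: 0.232
grip_force: 79.1
```

arm_command(moves=[-1, 1, 0, 0, 0, 0, 0, -1, 1, 0, 0, 0, 0, 0])

```text
time_s: 10.75
position: [471.6, -345.0, 47.7]
ee_rot: [-3.141, 0.003, -0.107]
contact_force: [-8.8, 1.5, 6.3]
opening: 0.236
grip_force: 79.5
```

arm_command(moves=[-1, 0, 0, 0.8, 0, 0, 0, -1, 0, 0, 0.8, 0, 0, 0, 0.2, 0, 0, 0.8, 0, 0, 0, 0.2, 0, 0, 0.8, 0, 0, 0, 0.2, 0, 0, 0.8, 0, 0, 0, 0.2, 0, 0, 0.8, 0, 0, 0, 0.2, 0, 0, 0.8, 0, 0, 0])

```text
time_s: 11.45
position: [473.3, -345.2, 46.9]
ee_rot: [-3.142, -0.0, -0.107]
contact_force: [0.4, 0.5, 0.8]
opening: 0.6
grip_force: 0.0
```

arm_command(moves=[0.2, -3, 0, 0, 0, 0, 0, 0.2, -3, 0, -20, 0, 0, 0, 0.2, -3, 0, -60, 0, 0, 0, 0.2, -3, 0, -110, 0, 0, 0, 0.2, -3, 0, -130, 0, 0, 0, 0.2, -3, 0, -130, 0, 0, 0])

```text
time_s: 12.05
position: [471.9, -346.9, 181.7]
ee_rot: [3.136, -0.006, -0.107]
contact_force: [0.1, 0.4, -0.9]
opening: 0.603
grip_force: 0.0
```

```bash
python3 - <<'E'
from h import *
p=viewer.camera('wrist');o=manip.get_obs();print(o['position'],o['ee_rot'],o['opening'])
cv2.imwrite('pics/w7c.png',cv2.resize(p['image'][0:300,100:400][:,:,::-1],(600,600)))
print([(np.round(d['position'],1).tolist(),round(d['conf'],2)) for d in pinpoint(p,'knife')])
E
```

```text
[ 470.87730148 -345.76972605  178.94649032] [ 3.13892451e+00 -3.05029812e-03 -1.07261766e-01] 0.5958284493627786
[([470.2, -343.6, 45.0], 0.59)]
```

View pics/w7c.png

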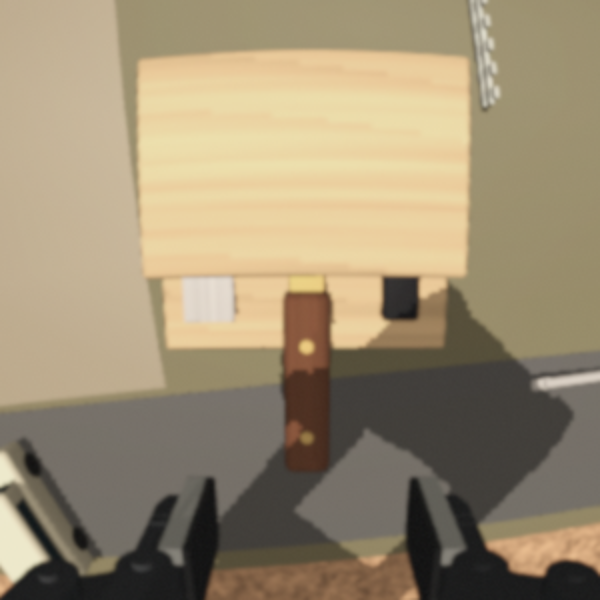

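The knife lies in the middle slot, let go: handle from (305,291) to (305,472) in the crop, ferrule against the face. I'll check the seat numerically and plan the chimney pinch.

```bash
cat >> h.py <<'E'
YS=4.0; xs=np.array([np.cos(np.radians(YS)),np.sin(np.radians(YS)),0]); ys=np.array([-xs[1],xs[0],0]); zs=np.array([0,0,1.])
CH=np.array([584.7,89.5,0]); HG=np.array([741,1.9,105.])
def grasp(th=0,T=40,h=26,back=0):
    d=np.sin(np.radians(T))*xs-np.cos(np.radians(T))*zs
    P=CH+(113+h)*zs+(19-back)*d; A=Ro.from_rotvec(np.radians(th)*ys)
    return HG+A.apply(P-HG), A*Rt(YS,T)
E
python3 - <<'E'
from h import *
import pickle
p=viewer.camera('wrist')
v=np.array([563.84,-355.25]);y=np.radians(-6.2);e=np.array([np.cos(y),np.sin(y)]);n=np.array([-e[1],e[0]])
for uv,z in(((252.5,235.5),61),((252.5,145.5),61),((252.5,137.5),80)):
    q=atz(p,uv,z)[:2]-v;print('block frame',q@e,q@n)
w=pickle.load(open('w2.pkl','rb'));print('chimney top',atz(w,(139,127),147))
print(grasp()); go(*grasp(back=100)); go(*grasp())
E
```

```text
block frame -142.83105550393844 3.003446982879132
block frame -56.05720841502059 2.737841012160398
block frame -46.41956352251096 2.555260744946662
chimney top [583.7894088   86.67420654 147.        ]
(array([596.88321442,  90.35193334, 124.44515558]), Rotation.from_matrix(array([[ 7.64178397e-01,  6.97564737e-02,  6.41221811e-01],
                            [ 5.34365591e-02, -9.97564050e-01,  4.48385970e-02],
                            [ 6.42787610e-01,  9.02056208e-17, -7.66044443e-01]])))
shift [16.8, -434.5, -24.8] rot [3.47, 39.97, -9.76]
shift [80.2, -445.7, 51.8] rot [3.47, 39.97, -9.76]
```

arm_command(moves=[0.2, 0, -20, -40, 0, 0, 0, 0.2, 17, -80, -40, 0, 0, 0, 0.2, 17, -435, -25, 3.5, 40, -9.8, 0.2, 17, -435, -25, 3.5, 40, -9.8, 0.2, 17, -435, -25, 3.5, 40, -9.8, 0.2, 17, -435, -25, 3.5, 40, -9.8, 0.2, 17, -435, -25, 3.5, 40, -9.8, 0.2, 17, -435, -25, 3.5, 40, -9.8, 0.2, 17, -435, -25, 3.5, 40, -9.8, 0.2, 17, -435, -25, 3.5, 40, -9.8, 0.2, 17, -435, -25, 3.5, 40, -9.8, 0.2, 17, -435, -25, 3.5, 40, -9.8])

```text
time_s: 13.4
position: [532.5, 86.5, 200.0]
ee_rot: [3.14, -0.697, 0.073]
contact_force: [0.5, -0.5, -0.1]
opening: 0.599
grip_force: 0.0
```

```bash
python3 - <<'E'
from h import *
print(pose()[0]);p=viewer.camera('wrist')
cv2.imwrite('pics/w8c.png',p['image'][:,:,::-1])
print([(np.round(d['position'],1).tolist(),round(d['conf'],2)) for d in pinpoint(p,'chimney')])
go(*grasp())
import pickle; pickle.dump(p,open('w8.pkl','wb'))
E
```

```text
[532.498768    86.53109995 200.04749426]
[([583.8, 90.2, 148.1], 0.64)]
shift [-0.2, -1.0, 99.7] rot [0.05, -0.0, 0.03]
```

View pics/w8c.png

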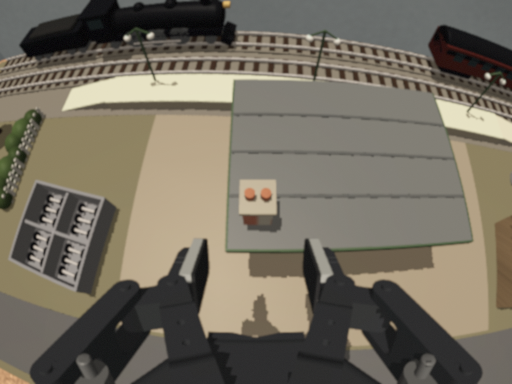

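The chimney top (columns 239–277) is centred between the fingers (centre about 256), so I'll advance and pinch.

arm_command(moves=[0.2, 0, -1, 40, 0, 0, 0, 0.2, 0, -1, 75, 0, 0, 0, 0.2, 0, -1, 90, 0, 0, 0, 0.2, 0, -1, 100, 0, 0, 0, 0.2, 0, -1, 100, 0, 0, 0, -1, 0, -1, 100, 0, 0, 0, -1, 0, -1, 100, 0, 0, 0, -1, 0, -1, 100, 0, 0, 0, -1, 0, -1, 100, 0, 0, 0, -1, 0, -1, 100, 0, 0, 0, -1, 0, -1, 100, 0, 0, 0], grip_force=50)

```text
time_s: 14.6
position: [597.8, 90.0, 126.2]
ee_rot: [3.139, -0.701, 0.071]
contact_force: [-1.9, -5.6, -0.5]
opening: 0.273
grip_force: 48.8
```

```bash
python3 - <<'E'
from h import *
o=manip.get_obs();print(o['position'],o['contact_force'],o['opening'],o['grip_force'])
p0,R0=grasp(0)
for th in range(5,51,5): print(th); go(*grasp(th),p0,R0)
E
```

```text
[597.79407157  89.95047845 126.19444945] [-1.86061642 -5.63655193 -0.5086222 ] 0.27343181400588645 48.8187450170517
5
shift [9.4, -0.0, -7.7] rot [0.0, -5.0, -0.0]
10
shift [19.4, 0.0, -14.6] rot [-0.0, -10.0, -0.0]
15
shift [29.9, 0.0, -20.5] rot [-0.0, -15.0, -0.0]
20
shift [40.9, 0.0, -25.5] rot [-0.0, -20.0, -0.0]
25
shift [52.4, -0.0, -29.6] rot [-0.0, -25.0, -0.0]
30
shift [64.1, 0.0, -32.6] rot [0.0, -30.0, -0.0]
35
shift [76.1, 0.0, -34.6] rot [-0.0, -35.0, -0.0]
40
shift [88.2, 0.0, -35.5] rot [-0.0, -40.0, -0.0]
45
shift [100.3, 0.0, -35.4] rot [-0.0, -45.0, -0.0]
50
shift [112.4, 0.0, -34.3] rot [-0.0, -50.0, -0.0]
```

arm_command(moves=[-1, 4.5, 0, -4, 0, -2.5, 0, -1, 9.4, 0, -7.7, 0, -5, 0, -1, 14.4, 0, -11.2, 0, -7.5, 0, -1, 19.4, 0, -14.6, 0, -10, 0, -1, 24.6, 0, -17.6, 0, -12.5, 0, -1, 29.9, 0, -20.5, 0, -15, 0, -1, 35.4, 0, -23.1, 0, -17.5, 0, -1, 40.9, 0, -25.5, 0, -20, 0, -1, 46.6, 0, -27.6, 0, -22.5, 0, -1, 52.4, 0, -29.6, 0, -25, 0, -1, 52.4, 0, -29.6, 0, -25, 0])

```text
time_s: 15.7
position: [620.1, 91.4, 182.7]
ee_rot: [3.139, -0.264, 0.07]
contact_force: [5.0, -3.8, -8.6]
opening: 0.276
grip_force: 52.1
```

```bash
python3 - <<'E'
from h import *
o=manip.get_obs();print(o['position'],grasp(25)[0],o['ee_rot'],grasp(25)[1].as_euler('xyz'),o['contact_force'],o['opening'],o['grip_force'])
p0,R0=grasp(25)
for th in range(30,51,5): print(th); go(*grasp(th),p0,R0)
E
```

```text
[620.14818667  91.3804032  182.71253263] [617.94130955  91.8244588  180.77372163] [ 3.13880598 -0.26445218  0.0700248 ] [ 3.14159265 -0.26179939  0.06981317] [ 4.98878548 -3.8455406  -8.56747304] 0.2756940105781689 52.115047574043274
30
shift [9.4, 0.0, -7.7] rot [0.0, -5.0, -0.0]
35
shift [19.4, 0.0, -14.6] rot [-0.0, -10.0, -0.0]
40
shift [29.9, 0.0, -20.5] rot [-0.0, -15.0, -0.0]
45
shift [40.9, 0.0, -25.5] rot [-0.0, -20.0, -0.0]
50
shift [52.4, 0.0, -29.6] rot [-0.0, -25.0, -0.0]
```

Tracking is good and the forces are small, so I'll do the second half with the same step pattern.

arm_command(moves=[-1, 4.5, 0, -4, 0, -2.5, 0, -1, 9.4, 0, -7.7, 0, -5, 0, -1, 14.4, 0, -11.2, 0, -7.5, 0, -1, 19.4, 0, -14.6, 0, -10, 0, -1, 24.6, 0, -17.6, 0, -12.5, 0, -1, 29.9, 0, -20.5, 0, -15, 0, -1, 35.4, 0, -23.1, 0, -17.5, 0, -1, 40.9, 0, -25.5, 0, -20, 0, -1, 46.6, 0, -27.6, 0, -22.5, 0, -1, 52.4, 0, -29.6, 0, -25, 0, -1, 52.4, 0, -29.6, 0, -25, 0, -1, 52.4, 0, -29.6, 0, -25, 0])

```text
time_s: 16.9
position: [662.1, 94.3, 222.7]
ee_rot: [3.139, 0.172, 0.069]
contact_force: [5.2, -4.7, -11.2]
opening: 0.271
grip_force: 53.1
```

```bash
python3 - <<'E'
from h import *
o=manip.get_obs();print(o['position'],grasp(50)[0],o['ee_rot'],grasp(50)[1].as_euler('xyz'),o['contact_force'],o['opening'],o['grip_force'],o['time_s'])
s=viewer.camera('side');t=viewer.camera('top')
for p in(s,t):
  for l in('roof_edge','knife','roof_hinge','chimney'): print(l,[(np.round(d['position'],1).tolist(),round(d['conf'],2)) for d in pinpoint(p,l)][:2])
cv2.imwrite('pics/s9.png',np.vstack([cv2.resize(s['image'][100:250,160:360],(600,450)) ])[:,:,::-1])
E
```

```text
[662.09532539  94.25821792 222.70534495] [660.77391688  94.81960648 222.90347235] [3.13863309 0.17210367 0.06903986] [3.14159265 0.17453293 0.06981317] [  5.17762343  -4.66160379 -11.19108129] 0.2706351413737245 53.14112842082977 16.9
roof_edge [([623.9, -3.9, 247.6], 0.7)]
knife []
roof_hinge [([736.5, 1.6, 105.7], 0.61)]
chimney [([669.1, 97.6, 249.6], 0.96)]
roof_edge [([620.1, -5.9, 244.0], 0.8)]
knife [([741.6, 0.7, 102.5], 0.69), ([462.0, -346.9, 44.3], 0.61)]
roof_hinge [([738.7, -0.5, 106.0], 0.82), ([618.4, -6.9, 246.5], 0.45)]
chimney []
```

View pics/s9.png

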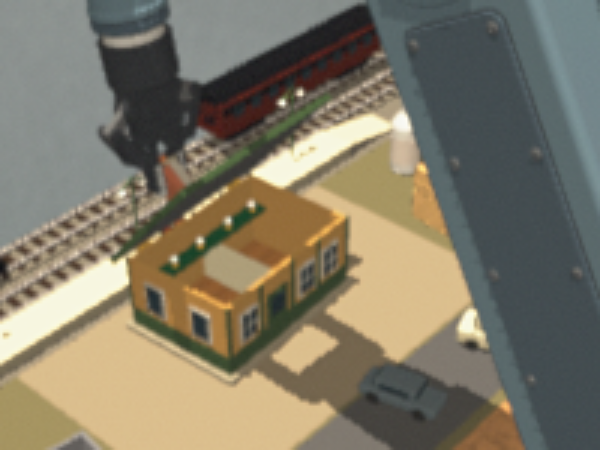

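The side view shows the roof raised, with the chimney held at (172,178). The edge height of about 246 gives roughly 50°, and the knife is still at (462,-347), home in the slot. I'll hand in.

```bash
python3 -c "
from h import *
print(job.close_job())"
```

```text
the job is handed in; nothing more can be done
None
```

The knife is fully home in the block's middle slot and let go, the roof is held by its chimney at about 50° (measured roughly 49.6°), and the job was handed in at about 17 s; no verdict was returned.

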